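# Put the laundry things back on the washed cabinet shelf in the same order

### The arm

A 7-joint arm with a two-finger parallel gripper is mounted at the origin on the work surface. World frame = base frame: x ahead of the robot, y to its left, z up, the work surface at z = 0. Lengths are in m, angles in rad, forces in N, time in s.
With the tool pointing down it reaches from about 0.4 to 0.85 m from the base axis. Payload 6.9 kg.
Tool frame: the origin (TCP) lies at the very end of the fingers, on their centre line; the grasp point (between the pads) lies 19 mm behind it; y points along the fingers, x is the direction in which the jaws open and shut, and the axes are right-handed (so a half turn about y gives the same grasp; the last joint's range is limited). The gripper opens to 85 mm and grips with 20 to 120 N. Pads are 22 mm wide; open, the fingers measure 114 mm over their backs; the gripper's body (76 mm by 85 mm) begins 54 mm behind the grasp point. The pads swing forward as they close: fully open they stand 13 mm farther back than shut.
Start: joints at [1.276, 0.507, -0.238, 1.5, 0.126, 1.149, -0.155], TCP at [0.243, -0.576, 0.231] pointing down, gripper open.
Joint ranges: [-3.08, 3.08], [-0.24, 2.05], [-1.43, 1.35], [0, 2.5], [-1.52, 4.66], [0.17, 1.96], [-2.89, 2.89]. Speed limits (rad/s): [2.39, 2.39, 3.14, 3.14, 3.14, 3.14, 3.14].

### API

Orientations are given as a unit quaternion [w, x, y, z].
In Python, from plant import get_obs, capture, finish_job, recognise gives the robot as it stands. The module is installed in compiled form; this text tells all that it offers.
- The arm moves only by the tool carry_out, never from a script. Its argument "steps" is one flat list of numbers, 7 for each row, row after row: the closure, from -1 (fully open) to 1 (shut), so that 0 is half open, then the shift along the tool's x, y, z in mm, then the turn, a rotation vector about the tool's x, y, z in rad. A call has 1 to 12 rows; each row shifts and turns the commanded pose from where the row before left it, along the tool's axes as they then stand; what a row does not reach is not made up. A row lasts 1/12 s, in which the tool goes at most 41.7 mm and 7.16 degrees, less where a joint would pass 70% of its speed; a pose out of reach is approached as far as the arm can. A call is refused whole if a number of a shift passes 41.7 or a number of a turn 0.125, either way. A call with a gripper value outside its range is refused whole. The fingers move at their own pace and stop on an object; the grip force is fixed at half the most. Time passes only in rows, so rows that do not move let the fingers close. It gives the time, the measured TCP pose, the force and the opening at its end, in the units of the state.
- get_obs(): the state, without advancing time (a new reading comes with each control period).
- capture(name): name is "side" or "top" or "wrist"; returns a dict with "color" (400x640x3 uint8, red, green, blue), "depth" (400x640 float32, m along the optical axis (not along the pixel's ray), 0 where there is no reading), "fx", "fy", "cx", "cy" (pixels), "R" (3x3) and "t" (3): a world point X has camera coordinates R X + t; the wrist camera has in their place "mount" (4x4, takes a point from camera to tool coordinates, whose origin is the TCP and whose axes are the tool frame's). Camera axes: x right, y down, z forward; pixel columns grow to the right and rows downward; lengths in m; the calibration is good to about 2 mm. A picture is of the moment at which its call begins: read the wrist's pose just before it.
- finish_job(): hands the job in, once; it reports no verdict.
Trained networks look in a picture, given as the dict that the camera call returned (one of the last four; its "shot" number tells which), for a name from the list of things; names that differ only in an ending like _2 or _b are one class to them, and where a whole thing is asked for, a point or a joint stands for the part that bears it (a point fixed in the world has none). Each returns a list of dicts, best first, with "confidence" (0 to 1); they miss things now and then, are a little off and sometimes report something else, mostly with a low value. They report only what shows in the picture. A call takes as long as a camera call. They do not tell look-alikes from the thing itself.
- recognise(label, picture): "bbox" ([left, top, width, height] in pixels, round what is visible of it).
The state is a dict: "time": time; "q": joint angles; "dq": joint speeds; "effort": joint torques, N m; "ee_pos": TCP position; "eef_rot": TCP orientation; "force": force on the tool from outside, world axes, zero at the start; "moment": the same for the moment, N m; "width": finger opening in m.
Only numpy, scipy, OpenCV 4.12 (cv2) and the standard library are available. Lean on these libraries where they do the work, as an engineer would, in place of code of your own. Each camera call takes 0.05 s, during which the arm holds its last target. There are 200 camera calls.

### The job

The washed cabinet shelf is dry: move the scoop, the tub, the peg basket and the lint trap from the row of grey trays to the white shelf in the same left-to-right order, one in the middle of each bay. Keep each of them upright, set it down rather than letting it drop, and leave the softener bottle where it stands.

Things in the scene. Friction and masses are not known exactly. Their poses are not given: they have to be found in the camera images.
- tub_center (a point): closed squat white round tub: body 64 mm and lid 68 mm in diameter, the lid being the top 16 mm; 58 mm tall, about 0.3 kg; the point is on its axis, 29 mm above its underside; z up
- scoop_center (a point): blue measuring scoop standing on its cup's flat bottom: open cup 45 mm tall, 46 mm in diameter at the rim, 40 mm at the foot; a flat handle 15 mm wide, 5 mm thick sticks out level near the rim along -x to 73 mm from the cup's axis (roughly towards the robot at the start); about 50 g; the point is on the cup's axis, 22.5 mm above its underside; z up
- basket_center (a point): square stainless wire basket, 64 x 64 mm and 56 mm tall to its rim, packed with upright wooden clothes pegs that stick out to 76 mm and stay in it; about 0.2 kg; the point is on its vertical axis, 28 mm above its underside; x and y along its sides, z up
- trap_center (a point): round white plastic lint trap out of the washer's pump, standing on the flat end of its cage: cage 50 mm in diameter and 46 mm tall, on it a cap 62 mm in diameter from 46 to 64 mm above its underside, on that a grip bar 50 mm long (its x), 12 mm wide, up to 78 mm; about 90 g; the point is on its axis, 39 mm above its underside; z up
- tray_tub: one of four identical open grey organiser trays, fixed side by side in a straight row along y, 100 mm from centre to centre; 130 x 99 mm, inner floor 3 mm above its origin, rim another 8 mm higher; origin: centre of its underside; x across the row, away from the robot, y along the row, to the robot's left. At the start the tub stands in it
- tray_scoop: one of four identical open grey organiser trays, fixed side by side in a straight row along y, 100 mm from centre to centre; 130 x 99 mm, inner floor 3 mm above its origin, rim another 8 mm higher; origin: centre of its underside; x across the row, away from the robot, y along the row, to the robot's left. At the start the scoop stands in it
- tray_basket: one of four identical open grey organiser trays, fixed side by side in a straight row along y, 100 mm from centre to centre; 130 x 99 mm, inner floor 3 mm above its origin, rim another 8 mm higher; origin: centre of its underside; x across the row, away from the robot, y along the row, to the robot's left. At the start the peg basket stands in it
- tray_trap: one of four identical open grey organiser trays, fixed side by side in a straight row along y, 100 mm from centre to centre; 130 x 99 mm, inner floor 3 mm above its origin, rim another 8 mm higher; origin: centre of its underside; x across the row, away from the robot, y along the row, to the robot's left. At the start the lint trap stands in it
- shelf: white cabinet shelf lying fixed on the worktop, nearer to the robot than the trays or farther; 150 mm deep (x, away from the robot), 412 mm long (y, to the robot's left); origin: centre of its underside; things stand on its upper face, 16 mm above the origin; rim and three dividers, 8 mm high and 3 mm thick, part it into four bays centred at y = +150, +50, -50, -150 mm, x = 0
- softener: white softener bottle with a blue cap, 68 mm in diameter and 190 mm tall, standing loose beside the work; origin: centre of its underside; to be left alone
Things that resemble listed ones, but are neither listed nor needed, are in the scene too. What is shaped like the part that bears tub_center but red or yellow is not meant.

How it is judged:
By the outcome, as a careful person would: the job done as asked, in the order asked, and still so for the second after the job is handed in, with the robot touching nothing.
It also fails if it takes over 96 s, if anything falls off the work surface, if the arm or the gripper's body presses on something with over 40 N, if the wrist force passes 120 N, or if a joint passes its speed limit or range.

## Working session

There is one attempt and no reset: what is moved stays moved. The work goes in short steps, Python scripts to look and compute and a tool call to move; the robot and the scene stay as the last step left them, time stands still between calls to the robot, and variables do not carry over. Pictures are saved under pics/ and viewed, about 12 in all and at most 16, crops included, and the job is handed in when it is done.

Besides the shell and the picture viewer there is one more tool, called after "Call:" as name(argument=value, ...) on one line, values as JSON. carry_out: Moves the arm, as the interface text tells. Its arguments: {"type":"object","properties":{"steps":{"type":"array","items":{"type":"number"}}},"required":["steps"]}

```bash
mkdir -p pics
cat > h.py <<'E'
import numpy as np, cv2
from scipy.spatial.transform import Rotation as Ro
from plant import get_obs, capture, finish_job, recognise
def tool():
    o=get_obs(); q=o['eef_rot']; return np.array(o['ee_pos']), Ro.from_quat([q[1],q[2],q[3],q[0]]).as_matrix(), o
def cloud(c, T=None):
    d=c['depth']; v,u=np.mgrid[:d.shape[0],:d.shape[1]]
    P=np.stack([(u-c['cx'])/c['fx']*d,(v-c['cy'])/c['fy']*d,d],-1)
    if T is None: P=(P-np.array(c['t']))@np.array(c['R'])
    else:
        m=np.array(c['mount']); P=(P@m[:3,:3].T+m[:3,3])@T[1].T+T[0]
    P[d<=0]=np.nan
    return P
def save(c,n,box=None,s=1):
    im=c['color'][:,:,::-1]
    if box: im=im[box[1]:box[3],box[0]:box[2]]
    cv2.imwrite('pics/'+n,cv2.resize(im,None,fx=s,fy=s,interpolation=cv2.INTER_CUBIC))
E
python3 - <<'E'
from h import *
p,R,o=tool(); print(p,R.round(3),o['width'],o['force'])
for n in ['top','side']:
    c=capture(n); save(c,n+'0.png'); P=cloud(c); np.save(n+'.npy',P); np.save(n+'c.npy',c['color'])
    for l in ['tub_center','scoop_center','basket_center','trap_center','tray_tub','shelf','softener']:
        for r in recognise(l,c)[:5]:
            b=np.array(r['bbox']).astype(int); q=P[b[1]:b[1]+b[3],b[0]:b[0]+b[2]].reshape(-1,3)
            print(n,l,round(r['confidence'],2),b,np.nanmedian(q,0).round(3),np.nanmax(q[:,2]).round(3))
E
```

```text
[ 0.2430321  -0.57526606  0.23043503] [[ 0.389 -0.001  0.921]
 [-0.921  0.002  0.389]
 [-0.002 -1.    -0.   ]] 0.08542141802757121 [ 0.89285363 -0.10355076 -0.13049794]
top tub_center 0.87 [440 257  25  26] [ 0.259 -0.337  0.054] 0.065
top tub_center 0.62 [383 251  27  18] [ 0.293 -0.172  0.055] 0.065
top tub_center 0.56 [364 196  21  27] [ 0.444 -0.114  0.061] 0.074
top scoop_center 0.52 [402 200  12  36] [ 0.422 -0.221  0.011] 0.059
top basket_center 0.71 [333 196  22  27] [ 0.446 -0.022  0.049] 0.087
top trap_center 0.7 [296 201  21  19] [0.445 0.09  0.068] 0.09
top tray_tub 0.56 [356 189  38  44] [ 0.443 -0.118  0.008] 0.074
top shelf 0.67 [281 126 132  50] [ 0.643 -0.04   0.014] 0.031
top softener 0.73 [179 172  30  32] [0.51  0.416 0.096] 0.197
side tub_center 0.94 [337 157  25  25] [ 0.432 -0.098  0.061] 0.085
side tub_center 0.67 [389 162  28  20] [ 0.287 -0.164  0.034] 0.062
side tub_center 0.65 [348 150  28  15] [ 0.432 -0.214  0.041] 0.068
side tub_center 0.65 [313 182  25  35] [0.445 0.092 0.045] 0.087
side tub_center 0.56 [407 138  24  24] [ 0.271 -0.324  0.029] 0.063
side scoop_center 0.72 [349 147  29  16] [ 0.435 -0.236  0.035] 0.068
side basket_center 0.59 [326 167  26  34] [ 0.434 -0.004  0.056] 0.087
side trap_center 0.63 [315 184  24  33] [0.441 0.094 0.046] 0.087
side tray_tub 0.61 [332 166  41  18] [ 0.423 -0.095  0.04 ] 0.085
side shelf 0.97 [222 141 103  80] [ 0.647 -0.009  0.012] 0.191
side softener 0.66 [218 218  30  84] [0.515 0.442 0.083] 0.192
```

Run:
```python
from h import *
c=np.load('topc.npy'); d=np.load('sidec.npy')
a=cv2.resize(c[110:300,170:490],None,fx=2.5,fy=2.5,interpolation=cv2.INTER_CUBIC)
cv2.imwrite('pics/t1.png',a[:,:,::-1])
```

```text
(no output)
```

View pics/t1.png

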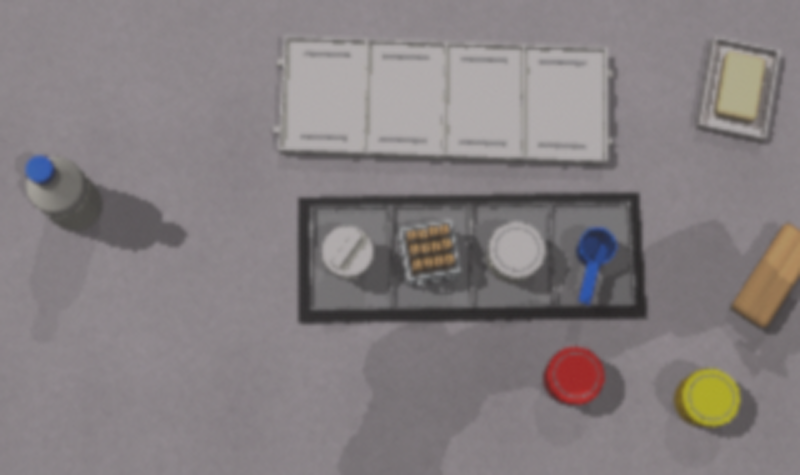

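View pics/side0.png

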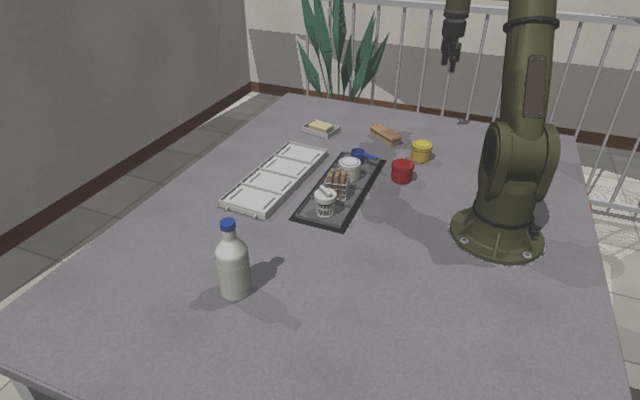

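The top view (t1, 2.5x) shows the row left to right: trap (347,250), basket (430,250), white tub (517,250), scoop (597,245, handle towards the robot). Beyond it lies the empty shelf (285–610, 40–160). The red (575,375) and yellow (710,398) tubs are decoys. The side view agrees, and there is only one white tub.

Run:
```python
from h import *
P=np.load('top.npy'); 
S=P[115:183,270:425].reshape(-1,3); m=(S[:,2]>.009)&(S[:,2]<.04)&(S[:,0]>.53); 
r=cv2.minAreaRect(S[m][:,:2].astype(np.float32)*1000); print('shelf',r, np.percentile(S[m][:,2],[5,50,95]))
S=P[180:245,280:440].reshape(-1,3); m=(S[:,2]>.006)&(S[:,0]<.54)
print('trays',cv2.minAreaRect(S[m][:,:2].astype(np.float32)*1000))
for n,b in dict(trap=(290,195,322,225),bas=(327,193,360,226),tub=(360,193,392,226),scoop=(398,196,420,236)).items():
    S=P[b[1]:b[3],b[0]:b[2]].reshape(-1,3); S=S[S[:,2]>.04]; print(n,((S.min(0)+S.max(0))/2).round(3),np.median(S,0).round(3))
```

```text
shelf ((641.8167724609375, -53.211761474609375), (453.9872131347656, 183.85369873046875), 89.83545684814453) [0.00992914 0.01454907 0.02217994]
trays ((441.8383483886719, -75.8988037109375), (495.3287353515625, 192.9626922607422), 87.844482421875)
trap [0.442 0.083 0.072] [0.441 0.084 0.069]
bas [ 0.445 -0.016  0.063] [ 0.443 -0.016  0.063]
tub [ 0.442 -0.119  0.057] [ 0.44  -0.119  0.063]
scoop [ 0.423 -0.218  0.049] [ 0.419 -0.208  0.049]
```

Call:
carry_out(steps=[-1, 0, -40, 0, 0, -0.12, 0, -1, -41, -4, 0, 0, -0.12, 0, -1, -40, -2, 8, 0, -0.12, 0, -1, -39, -2, 14, 0, -0.12, 0, -1, -38, -2, 18, 0, -0.12, 0, -1, -37, -2, 20, 0, -0.12, 0])

```text
time: 1.3
ee_pos: [0.1506, -0.3892, 0.2832]
eef_rot: [-0.69, 0.69, -0.156, 0.156]
force: [-1.9, 0.1, 0.9]
width: 0.0856
```

```bash
cat >> h.py <<'E'
def yaw(R): return np.degrees(np.arctan2(R[1,0],R[0,0]))
def plan(target,yawdeg=None,p=None,y=None):
    """distance to go in tool axes (mm) and yaw turn; shift expressed in present tool frame"""
    p0,R,o=tool(); p=p0 if p is None else np.array(p); y0=yaw(R) if y is None else y
    d=(np.array(target)-p)*1000; a=np.radians(y0)
    t=0 if yawdeg is None else (yawdeg-y0+90)%180-90
    n=int(np.ceil(max(np.linalg.norm(d)/40,abs(t)/7.1)))
    out=[]
    for i in range(n):
        b=a+np.radians(t)*i/n; w=d/n
        out.append([round(w[0]*np.cos(b)+w[1]*np.sin(b)),round(-w[2]),round(-(w[0]*-np.sin(b)+w[1]*np.cos(b)))*-1,round(-np.radians(t)/n,3)])
    print('p',p.round(4),'yaw',round(y0,1),'turn',round(t,1),'n',n); print(out)
E
python3 - <<'E'
from h import *
p,R,o=tool(); print(R.round(2)); plan([.46,-.1,.40],0)
E
```

```text
[[ 0.9  -0.    0.43]
 [-0.43 -0.    0.9 ]
 [-0.   -1.   -0.  ]]
p [ 0.1506 -0.3892  0.2832] yaw -25.5 turn 25.5 n 11
[[14, -11, 36, np.float64(-0.04)], [16, -11, 35, np.float64(-0.04)], [17, -11, 35, np.float64(-0.04)], [18, -11, 34, np.float64(-0.04)], [20, -11, 33, np.float64(-0.04)], [21, -11, 32, np.float64(-0.04)], [22, -11, 31, np.float64(-0.04)], [24, -11, 30, np.float64(-0.04)], [25, -11, 29, np.float64(-0.04)], [26, -11, 28, np.float64(-0.04)], [27, -11, 27, np.float64(-0.04)]]
```

Call:
carry_out(steps=[-1, 14, -11, 36, 0, -0.04, 0, -1, 16, -11, 35, 0, -0.04, 0, -1, 17, -11, 35, 0, -0.04, 0, -1, 18, -11, 34, 0, -0.04, 0, -1, 20, -11, 33, 0, -0.04, 0, -1, 21, -11, 32, 0, -0.04, 0, -1, 22, -11, 31, 0, -0.04, 0, -1, 24, -11, 30, 0, -0.04, 0, -1, 25, -11, 29, 0, -0.04, 0, -1, 26, -11, 28, 0, -0.04, 0, -1, 27, -11, 27, 0, -0.04, 0, -1, 0, 0, 0, 0, 0, 0])

```text
time: 2.3
ee_pos: [0.4679, -0.1003, 0.4061]
eef_rot: [0.708, -0.706, -0.002, -0.002]
force: [-0.1, 0.8, 0.1]
width: 0.0854
```

Run:
```python
from h import *
T=tool(); print(T[0].round(4),yaw(T[1]).round(2)); c=capture('wrist'); print(np.array(c['mount']).round(3),c['fx']); save(c,'w1.png'); P=cloud(c,T); np.savez('w1.npz',P=P,c=c['color'])
for l in ['tub_center','scoop_center','basket_center','trap_center','shelf']:
        for r in recognise(l,c)[:3]:
            b=np.array(r['bbox']).astype(int); q=P[b[1]:b[1]+b[3],b[0]:b[0]+b[2]].reshape(-1,3)
            print(l,round(r['confidence'],2),b,np.nanmedian(q,0).round(3))
```

```text
[ 0.4679 -0.1003  0.4061] 0.03
[[ 1.    -0.001  0.    -0.001]
 [-0.    -0.283  0.959 -0.142]
 [-0.001 -0.959 -0.283  0.071]
 [ 0.     0.     0.     1.   ]] 283.17567016990915
tub_center 0.69 [280 148  38  40] [ 0.44  -0.114  0.065]
tub_center 0.65 [197 181  43  40] [ 0.293 -0.176  0.057]
tub_center 0.43 [266 136  72  54] [ 0.445 -0.109  0.008]
scoop_center 0.85 [265 207  51  25] [ 0.42  -0.224  0.014]
basket_center 0.61 [279  83  44  48] [ 0.445 -0.013  0.029]
basket_center 0.5 [269 192  70  47] [ 0.447 -0.215  0.008]
trap_center 0.57 [281  16  41  44] [0.448 0.084 0.071]
shelf 0.96 [359   0 119 232] [ 0.656 -0.027  0.016]
```

View pics/w1.png

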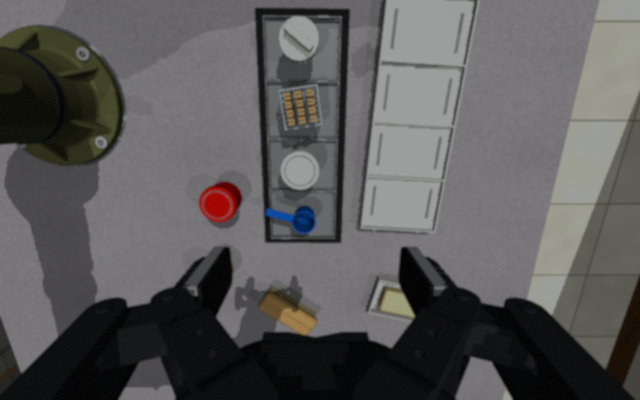

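Wrist view w1: trap (299,38), basket (300,107), tub (300,171), scoop (303,220, handle towards 268,213), and the shelf at right (360–478, 0–232), tilted a few degrees. I'll fit the poses from its depth.

```bash
cat >> h.py <<'E'
def fit(P,x,y,z0,z1):
    S=P.reshape(-1,3); S=S[np.isfinite(S[:,0])]
    m=(S[:,0]>x[0])&(S[:,0]<x[1])&(S[:,1]>y[0])&(S[:,1]<y[1])&(S[:,2]>z0)&(S[:,2]<z1); S=S[m]
    c=(S[:,:2]*1000).astype(np.float32); r=cv2.minAreaRect(c); e=cv2.minEnclosingCircle(c)
    print(len(S),'rect',np.round(r[0],1),np.round(r[1],1),round(r[2],1),'circ',np.round(e[0],1),round(e[1],1),'z',np.percentile(S[:,2],[5,50,95]).round(3)); return S
E
python3 - <<'E'
from h import *
d=np.load('w1.npz'); P=d['P']
print('tub');fit(P,(.38,.51),(-.16,-.07),.055,.08)
print('scoop rim');fit(P,(.37,.51),(-.27,-.17),.040,.06)
print('basket');fit(P,(.38,.51),(-.06,.03),.048,.1)
print('trap');fit(P,(.38,.51),(.04,.13),.058,.1)
print('trapbar');fit(P,(.38,.51),(.04,.13),.075,.1)
print('shelf');S=fit(P,(.54,.80),(-.32,.2),.010,.035)
# edges per y
for lo in np.arange(-.26,.2,.03):
    s=S[(S[:,1]>=lo)&(S[:,1]<lo+.03)]; 
    if len(s)>20: print(round(lo+.015,3),np.percentile(s[:,0],[1,99]).round(4))
s=S[(S[:,0]>.6)&(S[:,0]<.66)]; print('ymin',np.percentile(s[:,1],1))
# heights
T=np.load('top.npy'); print('frame');fit(T,(.33,.55),(-.35,.18),.006,.03)
E
```

```text
tub
1211 rect [ 442.2 -119.3] [67.  67.8] 89.9 circ [ 443.1 -119.7] 34.8 z [0.063 0.066 0.067]
scoop rim
397 rect [ 423.3 -217.9] [44.7 92.4] 86.7 circ [ 423.9 -212.4] 47.4 z [0.042 0.051 0.053]
basket
950 rect [445.9 -15.9] [64.9 64.8] 8.4 circ [446.  -15.8] 44.5 z [0.061 0.069 0.083]
trap
1482 rect [445.   82.9] [60.8 60.7] 88.0 circ [444.7  83.1] 30.9 z [0.069 0.071 0.085]
trapbar
333 rect [444.5  83.3] [12.5 50.5] 52.5 circ [445.7  84.7] 25.3 z [0.079 0.084 0.086]
shelf
19748 rect [647.4 -48.9] [414.1 151.6] 86.5 circ [651.1 -46.6] 215.5 z [0.014 0.016 0.024]
-0.245 [0.561  0.7093]
-0.215 [0.5618 0.7107]
-0.185 [0.5641 0.7127]
-0.155 [0.5655 0.7143]
-0.125 [0.5674 0.7159]
-0.095 [0.5692 0.7179]
-0.065 [0.5711 0.7198]
-0.035 [0.5729 0.7216]
-0.005 [0.5748 0.7235]
0.025 [0.5764 0.7253]
0.055 [0.5783 0.7268]
0.085 [0.5799 0.7287]
0.115 [0.5819 0.7308]
0.145 [0.5835 0.7321]
ymin -0.2439747939851246
frame
2244 rect [442. -86.] [523.  217.6] 89.6 circ [436.8 -85.9] 272.0 z [0.006 0.009 0.018]
```

```bash
cat >> h.py <<'E'
def scoop(P,col):
    c=col.astype(int); m=(c[...,2]>c[...,0]+50)&(P[...,2]>.035)&(P[...,2]<.08)
    S=P[m]; S=S[np.hypot(S[:,0]-S[:,0].mean(),S[:,1]-S[:,1].mean())<.12]
    a=np.radians(-10); 
    for _ in range(5):
        u=np.array([np.cos(a),np.sin(a)]); v=np.array([-u[1],u[0]]); s=S[:,:2]@u; t=S[:,:2]@v
        far=s.max()-.001; h=(s<far-.052)
        k=np.polyfit(s[h],t[h],1); a+=np.arctan(k[0])
    u=np.array([np.cos(a),np.sin(a)]); v=np.array([-u[1],u[0]]); s=S[:,:2]@u; t=S[:,:2]@v; far=s.max()
    cup=s>far-.04
    print('len',far-s.min(),'axis deg',np.degrees(a).round(1),'cup width',t[cup].max()-t[cup].min(),'center',((far-.0235)*u+(t[cup].max()+t[cup].min())/2*v).round(4), 'handle-line center',((far-.0235)*u+np.median(t[h])*v).round(4),'z',np.percentile(S[:,2],[5,50,95]).round(3))
E
python3 - <<'E'
from h import *
d=np.load('w1.npz'); scoop(d['P'],d['c'])
plan([.443,-.215,.12],79); print(get_obs()['q'])
E
```

```text
len 0.09327768669912179 axis deg -15.9 cup width 0.0446901116057485 center [ 0.4456 -0.219 ] handle-line center [ 0.446  -0.2177] z [0.038 0.051 0.053]
p [ 0.4626 -0.1085  0.404 ] yaw -0.8 turn 79.8 n 12
[[-2, 24, -9, np.float64(-0.116)], [-3, 24, -9, np.float64(-0.116)], [-4, 24, -8, np.float64(-0.116)], [-4, 24, -8, np.float64(-0.116)], [-5, 24, -7, np.float64(-0.116)], [-6, 24, -7, np.float64(-0.116)], [-7, 24, -6, np.float64(-0.116)], [-7, 24, -5, np.float64(-0.116)], [-8, 24, -4, np.float64(-0.116)], [-8, 24, -3, np.float64(-0.116)], [-9, 24, -2, np.float64(-0.116)], [-9, 24, -1, np.float64(-0.116)]]
[ 0.83145186  0.2256796  -0.85151974  1.52961045  0.17095281  1.46441895
 -0.03973306]
```

Call:
carry_out(steps=[-1, -2, 17, -9, 0, -0.11, 0, -1, -3, 17, -9, 0, -0.11, 0, -1, -4, 17, -8, 0, -0.11, 0, -1, -4, 17, -8, 0, -0.11, 0, -1, -5, 17, -7, 0, -0.11, 0, -1, -6, 17, -7, 0, -0.11, 0, -1, -7, 17, -6, 0, -0.11, 0, -1, -7, 17, -5, 0, -0.11, 0, -1, -8, 17, -4, 0, -0.11, 0, -1, -8, 17, -3, 0, -0.11, 0, -1, -9, 17, -2, 0, -0.11, 0, -0.5, -9, 17, -1, 0, -0.11, 0])

```text
time: 3.6
ee_pos: [0.4389, -0.2142, 0.1995]
eef_rot: [-0.56, 0.561, 0.431, -0.431]
force: [0.1, -0.7, -0.3]
width: 0.0758
```

Call:
carry_out(steps=[-0.5, 0, 0, 0, 0, 0, 0, -0.5, 0, 0, 0, 0, 0, 0, -0.5, 0, 0, 0, 0, 0, 0])

```text
time: 3.85
ee_pos: [0.4403, -0.2124, 0.2011]
eef_rot: [-0.562, 0.562, 0.429, -0.429]
force: [0.5, -0.1, 0.7]
width: 0.0642
```

Run:
```python
from h import *
T=tool(); print(T[0].round(4),yaw(T[1]).round(2),np.abs(T[2]['dq']).max(), T[2]['width']); c=capture('wrist'); save(c,'w2.png'); P=cloud(c,T); np.savez('w2.npz',P=P,c=c['color'])
scoop(P,c['color']); print(tool()[0])
```

```text
[ 0.4403 -0.2124  0.2011] 74.74 0.01591991980705365 0.06415142624376209
len 0.09451004946682567 axis deg -16.5 cup width 0.04498447371997371 center [ 0.4467 -0.2183] handle-line center [ 0.4467 -0.2184] z [0.039 0.051 0.052]
[ 0.44067116 -0.21220773  0.20142961]
```

View pics/w2.png

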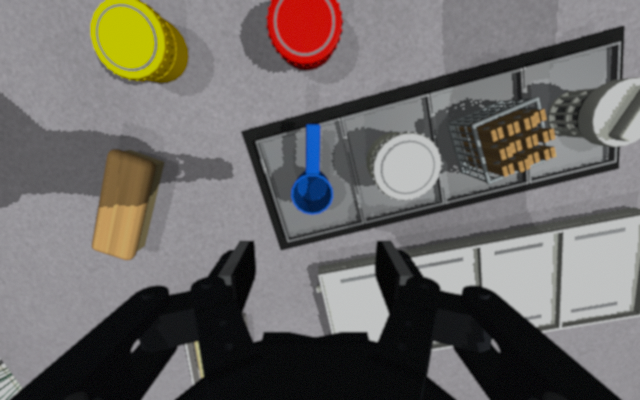

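w2 shows the scoop cup at (312,190) with its handle straight up to (313,125), in line with the gripper. The tub is at (407,165). Depth puts the cup axis at (0.4467, −0.2183). I'll go down and grip.

Call:
carry_out(steps=[-0.5, -4, 30, -8, 0, 0.02, 0, -0.5, 0, 35, 0, 0, 0, 0, -0.5, 0, 35, 0, 0, 0, 0, -0.5, 0, 30, 0, 0, 0, 0, -0.5, 0, 20, 0, 0, 0, 0, -0.5, 0, 15, 0, 0, 0, 0, -0.5, 0, 10, 0, 0, 0, 0, -0.5, 0, 5, 0, 0, 0, 0, -0.5, 0, 0, 0, 0, 0, 0])

```text
time: 4.65
ee_pos: [0.4473, -0.2182, 0.0204]
eef_rot: [-0.565, 0.566, 0.425, -0.425]
force: [-0.5, -0.3, -0.1]
width: 0.0641
```

Run:
```python
from h import *
p,R,o=tool(); plan([.4467,-.2183,.021],73.5); print(o['force'])
c=capture('wrist'); save(c,'w3.png',(150,60,470,300),2)
```

```text
p [ 0.4473 -0.2182  0.0204] yaw 73.8 turn -0.3 n 1
[[0, -1, 1, np.float64(0.006)]]
[-0.4653546  -0.34468758 -0.09024852]
```

View pics/w3.png

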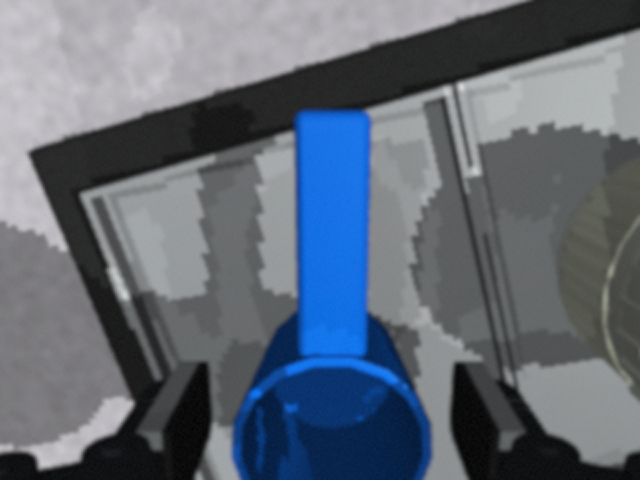

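w3 shows the cup centred between the fingers (left pad x≈205, cup 235–430, right pad 455) with the handle clear of both. Closing and lifting a little.

Call:
carry_out(steps=[1, 0, 0, 0, 0, 0, 0, 1, 0, 0, 0, 0, 0, 0, 1, 0, 0, 0, 0, 0, 0, 1, 0, 0, 0, 0, 0, 0, 1, 0, 0, 0, 0, 0, 0, 1, 0, -5, 0, 0, 0, 0, 1, 0, -10, 0, 0, 0, 0, 1, 0, -20, 0, 0, 0, 0, 1, 0, -20, 0, 0, 0, 0, 1, 0, -10, 0, 0, 0, 0, 1, 0, 0, 0, 0, 0, 0])

```text
time: 5.62
ee_pos: [0.4482, -0.2188, 0.0877]
eef_rot: [-0.564, 0.567, 0.425, -0.424]
force: [0.3, 0.3, -0.7]
width: 0.0439
```

Run:
```python
from h import *
p,R,o=tool(); print(o['width'],o['force'])
c=capture('wrist');P=cloud(c,(p,R)); scoop(P[:, 240:400],c['color'][:,240:400])
plan([.6383,-.1986,.085],70.5)
```

```text
0.0438875282819997 [ 0.32785426  0.27607005 -0.73276413]Traceback (most recent call last):
  File "<stdin>", line 3, in <module>
  File "h.py", line 42, in scoop
    k=np.polyfit(s[h],t[h],1); a+=np.arctan(k[0])
    raise TypeError("expected non-empty vector for x")
TypeError: expected non-empty vector for x
```

Run:
```python
from h import *
p,R,o=tool()
c=capture('wrist');P=cloud(c,(p,R)); P[...,2]-=.065; scoop(P,c['color'])
plan([.6383,-.1986,.085],70.5)
```

```text
len 0.09579526988557263 axis deg -16.4 cup width 0.044295574916275275 center [ 0.4466 -0.2192] handle-line center [ 0.4466 -0.2192] z [0.038 0.05  0.052]
p [ 0.4468 -0.2188  0.0854] yaw 73.8 turn -3.3 n 5
[[15, 0, -36, np.float64(0.012)], [15, 0, -35, np.float64(0.012)], [15, 0, -35, np.float64(0.012)], [16, 0, -35, np.float64(0.012)], [16, 0, -35, np.float64(0.012)]]
```

Call:
carry_out(steps=[1, 6, 0, -14, 0, 0.01, 0, 1, 12, 0, -27, 0, 0.01, 0, 1, 15, 0, -35, 0, 0.01, 0, 1, 15, 0, -35, 0, 0.01, 0, 1, 14, 0, -31, 0, 0.01, 0, 1, 10, 0, -22, 0, 0.01, 0, 1, 5, 0, -12, 0, 0, 0, 1, 0, 0, 0, 0, 0, 0, 1, 0, 0, 0, 0, 0, 0])

```text
time: 6.47
ee_pos: [0.6374, -0.1982, 0.0834]
eef_rot: [0.578, -0.577, -0.407, 0.409]
force: [0.1, -0.4, -0.4]
width: 0.0441
```

Run:
```python
from h import *
p,R,o=tool()
c=capture('wrist');save(c,'w4.png');P=cloud(c,(p,R)); np.savez('w4.npz',P=P,c=c['color']); fit(P,(.54,.8),(-.32,.2),.010,.03); P[...,2]-=.065; scoop(P,c['color'])
plan([.6383,-.1986,.040],70.5)
```

```text
66409 rect [ 643.8 -104.5] [300.2 151.3] 86.5 circ [ 642.1 -100.8] 162.6 z [0.015 0.016 0.024]
len 0.09550315880404303 axis deg -19.8 cup width 0.04409424522590192 center [ 0.6364 -0.1985] handle-line center [ 0.6364 -0.1985] z [0.043 0.048 0.049]
p [ 0.6367 -0.1987  0.0838] yaw 70.4 turn 0.1 n 2
[[0, 22, -1, np.float64(-0.001)], [0, 22, -1, np.float64(-0.001)]]
```

View pics/w4.png

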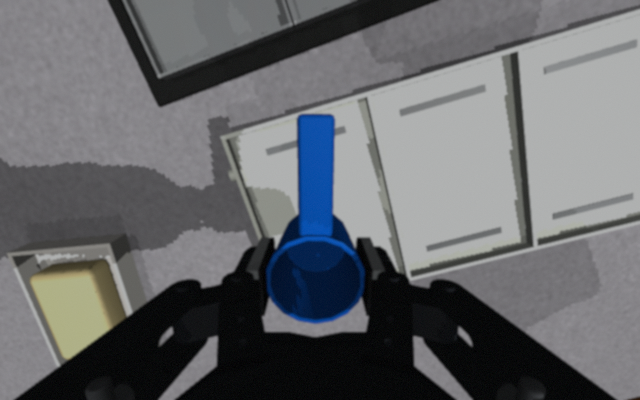

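w4 shows the scoop upright in the jaws above the right-hand bay, its cup at (315,280) and the handle clear. The shelf fit agrees with the first one to about 1 mm. Lowering.

Call:
carry_out(steps=[1, 1, 15, -2, 0, 0, 0, 1, 0, 17, 0, 0, 0, 0, 1, 0, 12, 0, 0, 0, 0, 1, 0, 6, 0, 0, 0, 0, 1, 0, 2, 0, 0, 0, 0, 1, 0, 0, 0, 0, 0, 0, 1, 0, 0, 0, 0, 0, 0])

```text
time: 7.1
ee_pos: [0.6405, -0.1986, 0.0337]
eef_rot: [-0.578, 0.578, 0.408, -0.407]
force: [-0.1, 0.5, -0.5]
width: 0.0436
```

Call:
carry_out(steps=[1, 0, 1, 0, 0, 0, 0, 1, 0, 0, 0, 0, 0, 0])

```text
time: 7.27
ee_pos: [0.6406, -0.1986, 0.0329]
eef_rot: [-0.577, 0.578, 0.408, -0.407]
force: [-0.9, -0.3, -0.3]
width: 0.0437
```

Call:
carry_out(steps=[1, 0, 1, 0, 0, 0, 0, 1, 0, 0, 0, 0, 0, 0])

```text
time: 7.43
ee_pos: [0.6403, -0.1986, 0.0315]
eef_rot: [-0.578, 0.578, 0.408, -0.408]
force: [-0.7, 0.0, -1.2]
width: 0.0441
```

Call:
carry_out(steps=[1, -1, 1, 2, 0, 0, 0, 1, 0, 0, 0, 0, 0, 0])

```text
time: 7.6
ee_pos: [0.6388, -0.1986, 0.031]
eef_rot: [-0.577, 0.578, 0.408, -0.407]
force: [2.2, 0.7, 2.1]
width: 0.0441
```

Call:
carry_out(steps=[1, 0, 1, 0, 0, 0, 0, 1, 0, 0, 0, 0, 0, 0])

```text
time: 7.77
ee_pos: [0.639, -0.1986, 0.0308]
eef_rot: [-0.577, 0.578, 0.408, -0.407]
force: [-0.2, 0.8, 8.8]
width: 0.0438
```

Call:
carry_out(steps=[1, 0, 1, 0, 0, 0, 0, 1, 0, 0, 0, 0, 0, 0])

```text
time: 7.93
ee_pos: [0.6391, -0.1986, 0.0307]
eef_rot: [-0.577, 0.579, 0.408, -0.407]
force: [-2.8, 0.8, 16.2]
width: 0.0439
```

Contact at TCP z≈0.031. I'll ease off, open and retreat.

Call:
carry_out(steps=[1, 0, -2, 0, 0, 0, 0, -0.3, 0, 0, 0, 0, 0, 0, -0.4, 0, 0, 0, 0, 0, 0, -0.4, 0, 0, 0, 0, 0, 0, -0.4, 0, -10, 0, 0, 0, 0, -0.4, 0, -25, 0, 0, 0, 0, -0.4, 0, -35, 0, 0, 0, 0, -0.4, 0, -40, 0, 0, 0, 0, -0.4, 0, -30, 0, 0, 0, 0, -0.4, 0, 0, 0, 0, 0, 0, -0.4, 0, 0, 0, 0, 0, 0])

```text
time: 8.85
ee_pos: [0.639, -0.1986, 0.1729]
eef_rot: [-0.577, 0.579, 0.409, -0.407]
force: [-1.1, 0.3, -0.6]
width: 0.0599
```

Run:
```python
from h import *
p,R,o=tool()
c=capture('wrist');save(c,'w5.png');P=cloud(c,(p,R)); scoop(P,c['color'])
print('shelf');fit(P,(.54,.8),(-.32,.2),.012,.026)
print('tub');fit(P,(.38,.51),(-.17,-.07),.055,.08)
plan([.4425,-.1195,.17],0)
```

```text
len 0.09465368018477638 axis deg -19.5 cup width 0.044052685113826685 center [ 0.6366 -0.1992] handle-line center [ 0.6368 -0.1987] z [0.044 0.06  0.061]
shelf
53176 rect [646.5 -58.1] [393.4 150.7] 86.6 circ [646.7 -55.2] 205.3 z [0.015 0.016 0.024]
tubTraceback (most recent call last):
  File "<stdin>", line 5, in <module>
  File "h.py", line 34, in fit
    print(len(S),'rect',np.round(r[0],1),np.round(r[1],1),round(r[2],1),'circ',np.round(e[0],1),round(e[1],1),'z',np.percentile(S[:,2],[5,50,95]).round(3)); return S
                                                                                                                  ~~~~~~~~~~~~~^^^^^^^^^^^^^^^^^^
    return _quantile_unchecked(
        a, q, axis, out, overwrite_input, method, keepdims, weights)
    return _ureduce(a,
                    func=_quantile_ureduce_func,
    ...<5 lines>...
                    overwrite_input=overwrite_input,
                    method=method)
    r = func(a, **kwargs)
    result = _quantile(arr,
                       quantiles=q,
    ...<2 lines>...
                       out=out,
                       weights=wgt)
    slices_having_nans = np.isnan(arr[-1, ...])
                                  ~~~^^^^^^^^^
IndexError: index -1 is out of bounds for axis 0 with size 0
```

View pics/w5.png

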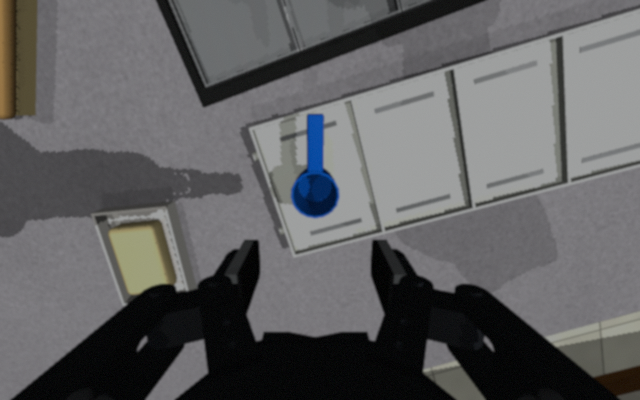

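w5 shows the scoop standing upright in the right-hand bay with its cup at (315,192), within 2 mm of the bay's middle. Next is the tub.

Run:
```python
from h import *
plan([.4425,-.1195,.16],0)
```

```text
p [ 0.638  -0.1989  0.1709] yaw 70.4 turn -70.4 n 10
[[1, 1, 21, np.float64(0.123)], [-2, 1, 21, np.float64(0.123)], [-4, 1, 21, np.float64(0.123)], [-7, 1, 20, np.float64(0.123)], [-9, 1, 19, np.float64(0.123)], [-11, 1, 18, np.float64(0.123)], [-13, 1, 16, np.float64(0.123)], [-15, 1, 14, np.float64(0.123)], [-17, 1, 12, np.float64(0.123)], [-18, 1, 10, np.float64(0.123)]]
```

Call:
carry_out(steps=[-1, 1, 1, 21, 0, 0.123, 0, -1, -2, 1, 21, 0, 0.123, 0, -1, -4, 1, 21, 0, 0.123, 0, -1, -7, 1, 20, 0, 0.123, 0, -1, -9, 1, 19, 0, 0.123, 0, -1, -11, 1, 18, 0, 0.123, 0, -1, -13, 1, 16, 0, 0.123, 0, -1, -15, 1, 14, 0, 0.123, 0, -1, -17, 1, 12, 0, 0.123, 0, -1, -18, 1, 10, 0, 0.123, 0, -1, 0, 0, 0, 0, 0, 0, -1, 0, 0, 0, 0, 0, 0])

```text
time: 9.9
ee_pos: [0.4426, -0.1198, 0.1595]
eef_rot: [-0.707, 0.707, -0.001, -0.001]
force: [0.8, 0.0, 0.3]
width: 0.0855
```

Run:
```python
from h import *
p,R,o=tool();print(np.abs(o['dq']).max(),o['width'])
c=capture('wrist');P=cloud(c,(p,R)); np.savez('w6.npz',P=P,c=c['color'])
print('tub');fit(P,(.38,.51),(-.16,-.07),.060,.08)
print('basket');fit(P,(.38,.51),(-.065,.03),.048,.1)
print('trap');fit(P,(.38,.51),(.04,.13),.058,.1)
plan([.4425,-.1195,.03],0)
```

```text
0.05307588810772756 0.08546939222327829
tub
4497 rect [ 442.3 -118.9] [69.1 68.7] 27.6 circ [ 442.5 -119.5] 35.1 z [0.063 0.065 0.067]
basket
5084 rect [445.4 -15.2] [65.1 65.1] 8.5 circ [445.3 -15.1] 44.8 z [0.061 0.073 0.083]
trapTraceback (most recent call last):
  File "<stdin>", line 6, in <module>
  File "h.py", line 34, in fit
    print(len(S),'rect',np.round(r[0],1),np.round(r[1],1),round(r[2],1),'circ',np.round(e[0],1),round(e[1],1),'z',np.percentile(S[:,2],[5,50,95]).round(3)); return S
                                                                                                                  ~~~~~~~~~~~~~^^^^^^^^^^^^^^^^^^
    return _quantile_unchecked(
        a, q, axis, out, overwrite_input, method, keepdims, weights)
    return _ureduce(a,
                    func=_quantile_ureduce_func,
    ...<5 lines>...
                    overwrite_input=overwrite_input,
                    method=method)
    r = func(a, **kwargs)
    result = _quantile(arr,
                       quantiles=q,
    ...<2 lines>...
                       out=out,
                       weights=wgt)
    slices_having_nans = np.isnan(arr[-1, ...])
                                  ~~~^^^^^^^^^
IndexError: index -1 is out of bounds for axis 0 with size 0
```

Call:
carry_out(steps=[-1, 0, 25, 0, 0, 0, 0, -1, 0, 30, 0, 0, 0, 0, -1, 0, 25, 0, 0, 0, 0, -1, 0, 20, 0, 0, 0, 0, -1, 0, 15, 0, 0, 0, 0, -1, 0, 10, 0, 0, 0, 0, -1, 0, 5, 0, 0, 0, 0, -1, 0, 0, 0, 0, 0, 0])

```text
time: 10.62
ee_pos: [0.444, -0.1198, 0.0288]
eef_rot: [0.708, -0.707, 0.001, 0.001]
force: [0.1, -0.2, -0.4]
width: 0.0852
```

Call:
carry_out(steps=[1, 0, 0, 0, 0, 0, 0, 1, 0, 0, 0, 0, 0, 0, 1, 0, 0, 0, 0, 0, 0, 1, 0, 0, 0, 0, 0, 0])

```text
time: 10.95
ee_pos: [0.4444, -0.12, 0.031]
eef_rot: [-0.707, 0.707, 0.0, 0.001]
force: [-1.3, 0.5, 3.7]
width: 0.0664
```

Call:
carry_out(steps=[1, 0, -5, 0, 0, 0, 0, 1, 0, -10, 0, 0, 0, 0, 1, 0, -20, 0, 0, 0, 0, 1, 0, -15, 0, 0, 0, 0, 1, 0, -10, 0, 0, 0, 0, 1, 0, 0, 0, 0, 0, 0, 1, 0, 0, 0, 0, 0, 0])

```text
time: 11.53
ee_pos: [0.4443, -0.1202, 0.0905]
eef_rot: [-0.707, 0.707, -0.0, 0.001]
force: [0.6, -0.4, -4.3]
width: 0.0663
```

Run:
```python
from h import *
p,R,o=tool();print(np.abs(o['dq']).max(),o['width'],o['force'])
c=capture('wrist');save(c,'w7.png');P=cloud(c,(p,R))
fit(P,(.38,.51),(-.16,-.07),p[2]+.032,.15)
plan([.6444,-.0988,.09],0)
```

```text
0.02137708319095562 0.06632351266071274 [ 0.59397054 -0.3607631  -4.3049239 ]
20719 rect [ 447.1 -116.6] [121.1  65.7] 19.8 circ [ 444.5 -109.5] 64.5 z [0.124 0.125 0.149]
p [ 0.4438 -0.1201  0.0899] yaw -0.1 turn 0.1 n 6
[[33, 0, 4, np.float64(-0.0)], [33, 0, 4, np.float64(-0.0)], [33, 0, 4, np.float64(-0.0)], [33, 0, 4, np.float64(-0.0)], [33, 0, 4, np.float64(-0.0)], [33, 0, 4, np.float64(-0.0)]]
```

View pics/w7.png

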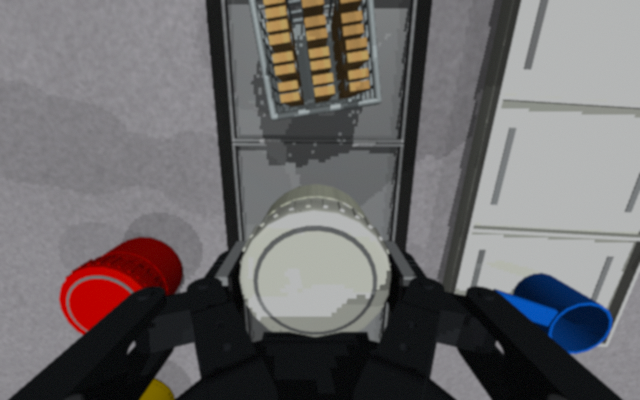

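w7 shows the tub held level by its lid at (315,260), with the scoop undisturbed at (570,310). Carrying it to bay 3.

Call:
carry_out(steps=[1, 15, 0, 2, 0, 0, 0, 1, 28, 0, 3, 0, 0, 0, 1, 36, 0, 4, 0, 0, 0, 1, 38, 0, 4, 0, 0, 0, 1, 36, 0, 4, 0, 0, 0, 1, 28, 0, 3, 0, 0, 0, 1, 19, 0, 1, 0, 0, 0, 1, 0, 15, 0, 0, 0, 0, 1, 0, 15, 0, 0, 0, 0, 1, 0, 10, 0, 0, 0, 0, 1, 0, 0, 0, 0, 0, 0, 1, 0, 0, 0, 0, 0, 0])

```text
time: 12.58
ee_pos: [0.6432, -0.0991, 0.0489]
eef_rot: [0.707, -0.707, 0.001, 0.001]
force: [-0.6, -0.2, -3.7]
width: 0.0663
```

Run:
```python
from h import *
p,R,o=tool();print(np.abs(o['dq']).max(),o['width'],o['force'])
plan([.6444,-.0988,.044],0)
```

```text
0.0293198085708885 0.06634240216949963 [-0.57578041 -0.21741096 -3.69488555]
p [ 0.6432 -0.0991  0.0489] yaw -0.0 turn 0.0 n 1
[[1, 5, 0, np.float64(-0.001)]]
```

Call:
carry_out(steps=[1, 1, 3, 0, 0, 0, 0, 1, 0, 3, 0, 0, 0, 0, 1, 0, 1, 0, 0, 0, 0, 1, 0, 0, 0, 0, 0, 0, 1, 0, 0, 0, 0, 0, 0])

```text
time: 13.0
ee_pos: [0.6453, -0.0991, 0.0436]
eef_rot: [-0.707, 0.707, -0.0, 0.001]
force: [-0.1, -0.3, -3.8]
width: 0.0666
```

Call:
carry_out(steps=[1, 0, 1, 0, 0, 0, 0, 1, 0, 0, 0, 0, 0, 0])

```text
time: 13.17
ee_pos: [0.6452, -0.0991, 0.0424]
eef_rot: [-0.707, 0.707, -0.0, 0.0]
force: [-0.6, -0.4, -4.0]
width: 0.0663
```

Call:
carry_out(steps=[1, 0, 1, 0, 0, 0, 0, 1, 0, 0, 0, 0, 0, 0])

```text
time: 13.33
ee_pos: [0.6451, -0.0991, 0.0411]
eef_rot: [-0.707, 0.707, -0.0, 0.0]
force: [0.6, -0.1, -3.6]
width: 0.0665
```

Call:
carry_out(steps=[1, 0, 1, 0, 0, 0, 0, 1, 0, 0, 0, 0, 0, 0])

```text
time: 13.5
ee_pos: [0.6452, -0.0991, 0.0401]
eef_rot: [0.707, -0.707, 0.0, -0.0]
force: [-0.6, -0.5, -3.6]
width: 0.066
```

Call:
carry_out(steps=[1, 0, 1, 0, 0, 0, 0, 1, 0, 0, 0, 0, 0, 0])

```text
time: 13.67
ee_pos: [0.6452, -0.0991, 0.0401]
eef_rot: [-0.707, 0.707, -0.0, 0.0]
force: [-3.3, 0.1, 4.5]
width: 0.0663
```

Call:
carry_out(steps=[1, 0, -1, 0, 0, 0, 0, -1, 0, 0, 0, 0, 0, 0, -1, 0, 0, 0, 0, 0, 0, -1, 0, 0, 0, 0, 0, 0, -1, 0, -10, 0, 0, 0, 0, -1, 0, -30, 0, 0, 0, 0, -1, 0, -40, 0, 0, 0, 0, -1, 0, -40, 0, 0, 0, 0, -1, 0, -20, 0, 0, 0, 0])

```text
time: 14.42
ee_pos: [0.647, -0.0984, 0.1862]
eef_rot: [0.707, -0.707, -0.002, -0.003]
force: [0.9, 0.6, 0.2]
width: 0.0854
```

Call:
carry_out(steps=[-1, -15, 0, 5, 0, 0, 0, -1, -30, 0, 12, 0, -0.05, 0, -1, -35, 0, 15, 0, -0.05, 0, -1, -35, 0, 18, 0, -0.05, 0, -1, -35, 0, 19, 0, 0, 0, -1, -27, 10, 18, 0, 0, 0, -1, -10, 5, 12, 0, 0, 0, -1, 0, 0, 0, 0, 0, 0, -1, 0, 0, 0, 0, 0, 0])

```text
time: 15.17
ee_pos: [0.4496, -0.0163, 0.1662]
eef_rot: [-0.705, 0.705, 0.054, -0.053]
force: [1.0, 0.6, -0.3]
width: 0.0852
```

Run:
```python
from h import *
p,R,o=tool();print(np.abs(o['dq']).max(),o['width'])
c=capture('wrist');save(c,'w8.png');P=cloud(c,(p,R))
print('basket');fit(P,(.38,.51),(-.065,.03),.048,.1)
print('rim');fit(P,(.38,.51),(-.065,.03),.058,.068)
print('placed tub');fit(P,(.59,.7),(-.15,-.05),.066,.1)
plan([.4455,-.0155,.03],8.5)
```

```text
0.04852920352235091 0.08522616971601892
basket
3432 rect [445.4 -14.8] [64.9 64.3] 8.6 circ [445.4 -14.8] 44.6 z [0.061 0.075 0.083]
rim
1262 rect [445.4 -14.8] [64.9 64.3] 8.6 circ [445.4 -14.8] 44.6 z [0.061 0.063 0.066]
placed tub
1354 rect [641.6 -78.6] [58.7 30.9] 15.6 circ [643.3 -83.9] 30.6 z [0.068 0.074 0.076]
p [ 0.4506 -0.0168  0.1662] yaw 8.5 turn -0.0 n 4
[[-1, 34, 1, np.float64(0.0)], [-1, 34, 0, np.float64(0.0)], [-1, 34, 0, np.float64(0.0)], [-1, 34, 0, np.float64(0.0)]]
```

View pics/w8.png

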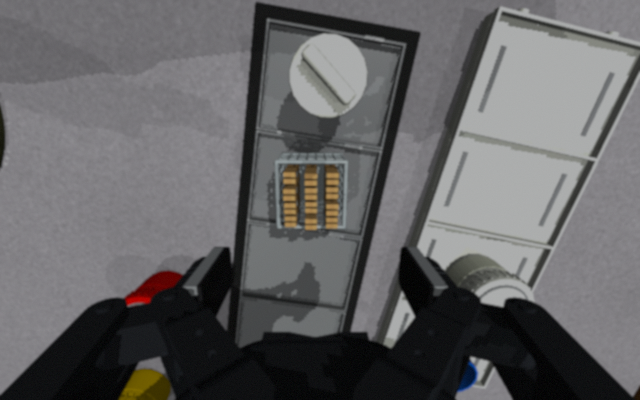

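w8 shows the basket at (312,192), square to the jaws. The trap is at (328,75), and the tub stands in bay 3 at (495,285). Descending on the basket.

Call:
carry_out(steps=[-1, -5, 25, 2, 0, 0, 0, -1, 0, 30, 0, 0, 0, 0, -1, 0, 30, 0, 0, 0, 0, -1, 0, 25, 0, 0, 0, 0, -1, 0, 15, 0, 0, 0, 0, -1, 0, 10, 0, 0, 0, 0, -1, 0, 3, 0, 0, 0, 0, -1, 0, 0, 0, 0, 0, 0])

```text
time: 15.88
ee_pos: [0.4451, -0.0155, 0.0266]
eef_rot: [0.705, -0.705, -0.052, 0.053]
force: [-0.8, -0.1, -0.0]
width: 0.0856
```

Call:
carry_out(steps=[1, 0, 0, 0, 0, 0, 0, 1, 0, 0, 0, 0, 0, 0, 1, 0, 0, 0, 0, 0, 0, 1, 0, 0, 0, 0, 0, 0])

```text
time: 16.22
ee_pos: [0.4452, -0.0154, 0.0282]
eef_rot: [-0.705, 0.705, 0.053, -0.052]
force: [0.9, 0.4, 6.0]
width: 0.0634
```

Call:
carry_out(steps=[1, 0, -5, 0, 0, 0, 0, 1, 0, -10, 0, 0, 0, 0, 1, 0, -20, 0, 0, 0, 0, 1, 0, -15, 0, 0, 0, 0, 1, 0, -10, 0, 0, 0, 0, 1, 0, 0, 0, 0, 0, 0, 1, 0, 0, 0, 0, 0, 0])

```text
time: 16.8
ee_pos: [0.4442, -0.0156, 0.0876]
eef_rot: [-0.705, 0.705, 0.053, -0.052]
force: [0.1, -0.0, -2.5]
width: 0.0631
```

Run:
```python
from h import *
p,R,o=tool();print(np.abs(o['dq']).max(),o['width'],o['force'])
c=capture('wrist');save(c,'w9.png');P=cloud(c,(p,R))
fit(P,(.42,.47),(-.06,.03),p[2]+.02,p[2]+.06)
plan([.6504,.001,.09],0)
```

```text
0.021589745536807047 0.06306609213823318 [ 0.14150597 -0.04447501 -2.47439177]
11586 rect [445.  -13.8] [50.  70.2] 0.1 circ [445.2 -13.9] 42.9 z [0.113 0.136 0.142]
p [ 0.4438 -0.0156  0.0871] yaw 8.5 turn -8.5 n 6
[[34, 0, -2, np.float64(0.025)], [35, 0, -1, np.float64(0.025)], [35, 0, -1, np.float64(0.025)], [35, 0, 0, np.float64(0.025)], [35, 0, 1, np.float64(0.025)], [34, 0, 2, np.float64(0.025)]]
```

View pics/w9.png

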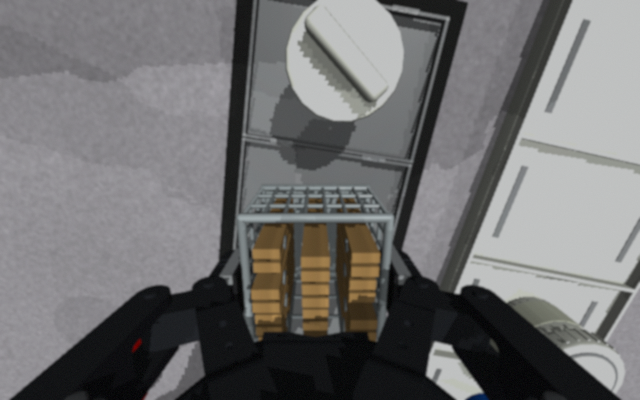

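w9 shows the basket held level at (315,270), with the trap still at (345,60). Carrying it to bay 2 and squaring it to the shelf (−3.5°).

Call:
carry_out(steps=[1, 17, 0, -1, 0, 0.03, 0, 1, 28, 0, -1, 0, 0.03, 0, 1, 36, 0, -1, 0, 0.03, 0, 1, 38, 0, 0, 0, 0.03, 0, 1, 36, 0, 1, 0, 0.03, 0, 1, 28, 0, 2, 0, 0.03, 0, 1, 20, 0, 2, 0, 0.03, 0, 1, 0, 15, 0, 0, 0, 0, 1, 0, 15, 0, 0, 0, 0, 1, 0, 10, 0, 0, 0, 0, 1, 0, 0, 0, 0, 0, 0, 1, 0, 0, 0, 0, 0, 0])

```text
time: 17.85
ee_pos: [0.6459, -0.0017, 0.046]
eef_rot: [-0.707, 0.707, -0.022, 0.021]
force: [0.4, 0.5, -1.7]
width: 0.0633
```

Run:
```python
from h import *
p,R,o=tool();print(np.abs(o['dq']).max(),o['width'],o['force'])
plan([.6504,.0005,.040],-3.5)
```

```text
0.0266943751662485 0.06326067989768588 [ 0.36711071  0.46188053 -1.66941258]
p [ 0.6459 -0.0017  0.046 ] yaw -3.5 turn -0.0 n 1
[[4, 6, 2, np.float64(0.0)]]
```

Call:
carry_out(steps=[1, 4, 2, 2, 0, 0, 0, 1, 0, 3, 0, 0, 0, 0, 1, 0, 1, 0, 0, 0, 0, 1, 0, 0, 0, 0, 0, 0, 1, 0, 0, 0, 0, 0, 0])

```text
time: 18.27
ee_pos: [0.6511, 0.0001, 0.0416]
eef_rot: [-0.707, 0.707, -0.021, 0.022]
force: [0.4, 0.1, -2.4]
width: 0.063
```

Call:
carry_out(steps=[1, 0, 1, 0, 0, 0, 0, 1, 0, 0, 0, 0, 0, 0])

```text
time: 18.43
ee_pos: [0.651, 0.0001, 0.0403]
eef_rot: [-0.707, 0.707, -0.022, 0.022]
force: [0.3, 0.4, -2.1]
width: 0.0633
```

Call:
carry_out(steps=[1, 0, 1, 0, 0, 0, 0, 1, 0, 0, 0, 0, 0, 0])

```text
time: 18.6
ee_pos: [0.651, 0.0001, 0.0391]
eef_rot: [-0.707, 0.707, -0.022, 0.022]
force: [-0.2, -0.6, -1.1]
width: 0.0628
```

Call:
carry_out(steps=[1, 0, 1, 0, 0, 0, 0, 1, 0, 0, 0, 0, 0, 0])

```text
time: 18.77
ee_pos: [0.6509, 0.0001, 0.0381]
eef_rot: [0.707, -0.707, 0.022, -0.021]
force: [0.2, -0.1, -1.7]
width: 0.0629
```

Call:
carry_out(steps=[1, 0, 1, 0, 0, 0, 0, 1, 0, 0, 0, 0, 0, 0])

```text
time: 18.93
ee_pos: [0.6511, 0.0002, 0.0374]
eef_rot: [-0.707, 0.707, -0.021, 0.022]
force: [-0.6, -0.8, -1.5]
width: 0.063
```

Call:
carry_out(steps=[1, 0, 1, 0, 0, 0, 0, 1, 0, 0, 0, 0, 0, 0])

```text
time: 19.1
ee_pos: [0.6511, 0.0002, 0.0373]
eef_rot: [-0.707, 0.707, -0.021, 0.022]
force: [-4.7, -0.1, 7.2]
width: 0.0632
```

Call:
carry_out(steps=[1, 0, -1, 0, 0, 0, 0, -1, 0, 0, 0, 0, 0, 0, -1, 0, 0, 0, 0, 0, 0, -1, 0, 0, 0, 0, 0, 0, -1, 0, -10, 0, 0, 0, 0, -1, 0, -30, 0, 0, 0, 0, -1, 0, -40, 0, 0, 0, 0, -1, 0, -40, 0, 0, 0, 0, -1, 0, -25, 0, 0, 0, 0])

```text
time: 19.85
ee_pos: [0.6522, 0.0009, 0.1872]
eef_rot: [0.707, -0.706, 0.02, -0.023]
force: [1.6, 0.6, 1.5]
width: 0.0855
```

Call:
carry_out(steps=[-1, -15, 0, 5, 0, 0, 0, -1, -30, 0, 10, 0, 0, 0, -1, -37, 0, 12, 0, 0, 0, -1, -38, 0, 12, 0, 0, 0, -1, -38, 0, 12, 0, 0, 0, -1, -32, 0, 12, 0, 0, 0, -1, -20, 0, 8, 0, 0, 0, -1, 0, 0, 0, 0, 0, 0, -1, 0, 0, 0, 0, 0, 0])

```text
time: 20.6
ee_pos: [0.4455, 0.0843, 0.1834]
eef_rot: [-0.707, 0.707, -0.02, 0.022]
force: [0.1, -0.1, 0.9]
width: 0.085
```

Run:
```python
from h import *
p,R,o=tool();print(np.abs(o['dq']).max(),o['width'])
c=capture('wrist');save(c,'w10.png');P=cloud(c,(p,R))
print('trap');fit(P,(.38,.51),(.03,.14),.060,.1)
print('placed basket');fit(P,(.59,.71),(-.045,.05),.06,.11)
plan([.4448,.083,.04],-3.5)
```

```text
0.044530413356444275 0.08497596656163492
trap
3266 rect [444.3  84.3] [60.5 61.1] 59.0 circ [444.3  84.1] 30.9 z [0.069 0.071 0.085]
placed basket
4338 rect [6.5e+02 5.0e-01] [65.4 65.3] 85.8 circ [6.499e+02 6.000e-01] 44.7 z [0.064 0.082 0.092]
p [0.4465 0.0838 0.1831] yaw -3.5 turn -0.0 n 4
[[0, 36, 0, np.float64(0.0)], [0, 36, 0, np.float64(0.0)], [0, 36, 0, np.float64(0.0)], [0, 36, 0, np.float64(0.0)]]
```

View pics/w10.png

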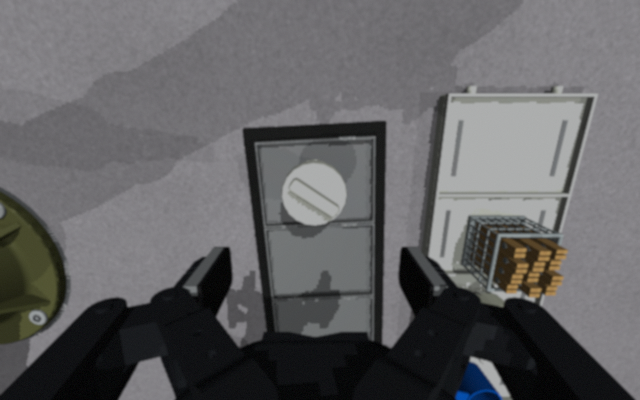

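w10 shows the trap at (314,193) and the basket standing in bay 2, measured at (0.650, 0.0005) and square to the shelf. Descending on the trap's cap.

Call:
carry_out(steps=[-1, -2, 25, 0, 0, 0, 0, -1, 0, 30, 0, 0, 0, 0, -1, 0, 30, 0, 0, 0, 0, -1, 0, 25, 0, 0, 0, 0, -1, 0, 20, 0, 0, 0, 0, -1, 0, 11, 0, 0, 0, 0, -1, 0, 4, 0, 0, 0, 0, -1, 0, 0, 0, 0, 0, 0])

```text
time: 21.32
ee_pos: [0.4443, 0.0837, 0.0363]
eef_rot: [-0.707, 0.707, -0.022, 0.021]
force: [0.6, 0.9, 0.4]
width: 0.0853
```

Call:
carry_out(steps=[1, 0, 0, 0, 0, 0, 0, 1, 0, 0, 0, 0, 0, 0, 1, 0, 0, 0, 0, 0, 0, 1, 0, 0, 0, 0, 0, 0, 1, 0, 0, 0, 0, 0, 0])

```text
time: 21.73
ee_pos: [0.4447, 0.084, 0.0384]
eef_rot: [0.707, -0.707, 0.021, -0.023]
force: [-2.0, -0.0, 6.3]
width: 0.0605
```

Call:
carry_out(steps=[1, 0, -5, 0, 0, 0, 0, 1, 0, -10, 0, 0, 0, 0, 1, 0, -20, 0, 0, 0, 0, 1, 0, -15, 0, 0, 0, 0, 1, 0, -10, 0, 0, 0, 0, 1, 0, 0, 0, 0, 0, 0, 1, 0, 0, 0, 0, 0, 0])

```text
time: 22.32
ee_pos: [0.4442, 0.0837, 0.0979]
eef_rot: [0.707, -0.707, 0.021, -0.022]
force: [0.3, -0.4, -0.8]
width: 0.061
```

Run:
```python
from h import *
p,R,o=tool();print(np.abs(o['dq']).max(),o['width'],o['force'])
c=capture('wrist');save(c,'w11.png')
plan([.6565,.1008,p[2]],-3.5)
```

```text
0.02339453135224877 0.06095628044833944 [ 0.27870195 -0.38314495 -0.81119559]
p [0.4438 0.0837 0.0973] yaw -3.5 turn 0.0 n 6
[[35, 0, 5, np.float64(-0.0)], [35, 0, 5, np.float64(-0.0)], [35, 0, 5, np.float64(-0.0)], [35, 0, 5, np.float64(-0.0)], [35, 0, 5, np.float64(-0.0)], [35, 0, 5, np.float64(-0.0)]]
```

View pics/w11.png

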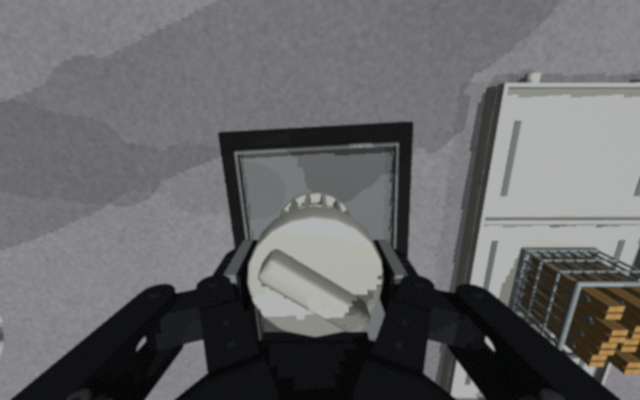

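w11 shows the trap held level by its cap at (315,270). Carrying it to the left-hand bay.

Call:
carry_out(steps=[1, 17, 0, 2, 0, 0, 0, 1, 29, 0, 4, 0, 0, 0, 1, 37, 0, 5, 0, 0, 0, 1, 39, 0, 6, 0, 0, 0, 1, 37, 0, 6, 0, 0, 0, 1, 31, 0, 5, 0, 0, 0, 1, 21, 0, 2, 0, 0, 0, 1, 0, 15, 0, 0, 0, 0, 1, 0, 15, 0, 0, 0, 0, 1, 0, 10, 0, 0, 0, 0, 1, 0, 0, 0, 0, 0, 0, 1, 0, 0, 0, 0, 0, 0])

```text
time: 23.37
ee_pos: [0.6553, 0.101, 0.0562]
eef_rot: [-0.707, 0.707, -0.022, 0.021]
force: [-0.4, -0.2, -0.1]
width: 0.0607
```

Run:
```python
from h import *
p,R,o=tool();print(np.abs(o['dq']).max(),o['width'],o['force'])
plan([.6565,.1008,.051],-3.5)
```

```text
0.025713362618159354 0.06065564782113437 [-0.44418619 -0.18817268 -0.05004759]
p [0.6553 0.101  0.0562] yaw -3.5 turn -0.0 n 1
[[1, 5, 0, np.float64(0.0)]]
```

Call:
carry_out(steps=[1, 1, 3, 0, 0, 0, 0, 1, 0, 2, 0, 0, 0, 0, 1, 0, 1, 0, 0, 0, 0, 1, 0, 0, 0, 0, 0, 0, 1, 0, 0, 0, 0, 0, 0])

```text
time: 23.78
ee_pos: [0.6573, 0.1009, 0.0516]
eef_rot: [-0.707, 0.707, -0.021, 0.022]
force: [-0.2, 0.7, -0.1]
width: 0.0604
```

Call:
carry_out(steps=[1, 0, 1, 0, 0, 0, 0, 1, 0, 0, 0, 0, 0, 0])

```text
time: 23.95
ee_pos: [0.6572, 0.1009, 0.0503]
eef_rot: [-0.707, 0.707, -0.022, 0.022]
force: [0.0, 0.0, -1.3]
width: 0.0602
```

Call:
carry_out(steps=[1, 0, 1, 0, 0, 0, 0, 1, 0, 0, 0, 0, 0, 0])

```text
time: 24.12
ee_pos: [0.6571, 0.1009, 0.0491]
eef_rot: [-0.707, 0.707, -0.022, 0.022]
force: [0.6, -0.6, -1.1]
width: 0.0606
```

Call:
carry_out(steps=[1, 0, 1, 0, 0, 0, 0, 1, 0, 0, 0, 0, 0, 0])

```text
time: 24.28
ee_pos: [0.6571, 0.1009, 0.048]
eef_rot: [-0.707, 0.707, -0.022, 0.021]
force: [-0.9, -0.1, -1.1]
width: 0.0605
```

Call:
carry_out(steps=[1, 0, 1, 0, 0, 0, 0, 1, 0, 0, 0, 0, 0, 0])

```text
time: 24.45
ee_pos: [0.6573, 0.101, 0.0476]
eef_rot: [-0.707, 0.707, -0.021, 0.022]
force: [0.2, -0.7, 3.5]
width: 0.0603
```

Call:
carry_out(steps=[1, 0, 1, 0, 0, 0, 0, 1, 0, 0, 0, 0, 0, 0])

```text
time: 24.62
ee_pos: [0.6573, 0.101, 0.0475]
eef_rot: [-0.707, 0.707, -0.021, 0.022]
force: [-3.6, -2.0, 8.9]
width: 0.0607
```

Contact. Releasing, lifting clear, then backing off for a full view.

Call:
carry_out(steps=[1, 0, -1, 0, 0, 0, 0, -1, 0, 0, 0, 0, 0, 0, -1, 0, 0, 0, 0, 0, 0, -1, 0, 0, 0, 0, 0, 0, -1, 0, 0, 0, 0, 0, 0, -1, 0, -10, 0, 0, 0, 0, -1, 0, -30, 0, 0, 0, 0, -1, 0, -40, 0, 0, 0, 0, -1, 0, -40, 0, 0, 0, 0, -1, 0, -40, 0, 0, 0, 0, -1, 0, -40, 0, 0, 0, 0])

```text
time: 25.53
ee_pos: [0.6568, 0.1011, 0.2501]
eef_rot: [0.707, -0.707, 0.021, -0.022]
force: [0.4, -0.1, -0.9]
width: 0.0854
```

Call:
carry_out(steps=[-1, -10, -20, -30, 0, 0, 0, -1, -10, -20, -35, 0, 0, 0, -1, -10, -20, -35, 0, 0, 0, -1, -10, -20, -35, 0, 0, 0, -1, -10, 0, -35, 0, 0, 0, -1, -10, 0, -35, 0, 0, 0, -1, -5, 0, -20, 0, 0, 0, -1, 0, 0, 0, 0, 0, 0, -1, 0, 0, 0, 0, 0, 0, -1, 0, 0, 0, 0, 0, 0])

```text
time: 26.37
ee_pos: [0.5787, -0.1184, 0.3278]
eef_rot: [0.707, -0.706, 0.021, -0.021]
force: [-0.7, 0.6, -0.8]
width: 0.0856
```

Run:
```python
from h import *
p,R,o=tool();print(p,np.abs(o['dq']).max(),o['force'])
c=capture('wrist');save(c,'w12.png');P=cloud(c,(p,R))
fit(P,(.54,.8),(-.32,.22),.012,.026)
scoop(P,c['color'])
print('tub');fit(P,(.59,.7),(-.15,-.05),.069,.1)
print('basket');fit(P,(.59,.71),(-.048,.05),.06,.11)
print('trap');fit(P,(.6,.72),(.055,.16),.072,.11)
s=capture('side'); save(s,'s2.png',(180,90,440,310),2.4)
```

```text
[ 0.57874415 -0.11844707  0.32782585] 0.02350667397828384 [-0.65363139  0.60760731 -0.75647542]
17454 rect [645.6 -75.9] [359.  150.5] 86.6 circ [645.6 -72.6] 189.1 z [0.015 0.016 0.024]
len 0.0938996026197334 axis deg -19.6 cup width 0.0442001953386251 center [ 0.6361 -0.1989] handle-line center [ 0.6363 -0.1984] z [0.04  0.059 0.062]
tub
1862 rect [644.6 -98.4] [67.8 67.6] 80.9 circ [645.1 -98.7] 34.7 z [0.072 0.075 0.076]
basket
1967 rect [ 6.51e+02 -6.00e-01] [63.9 65.1] 86.5 circ [ 6.506e+02 -6.000e-01] 44.5 z [0.065 0.079 0.092]
trap
394 rect [655.2  76.1] [13.2 50.3] 85.3 circ [655.8  82.7] 25.1 z [0.073 0.079 0.081]
```

View pics/w12.png

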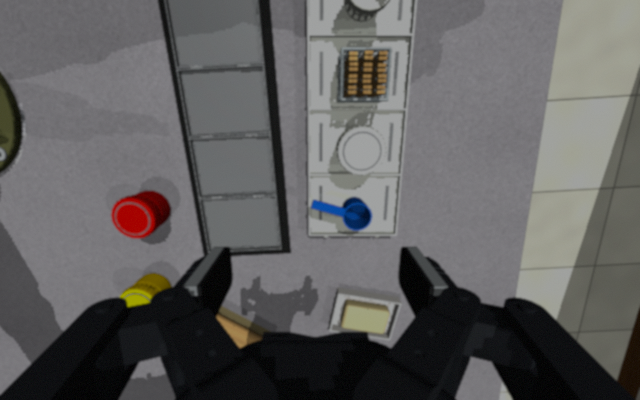

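View pics/s2.png

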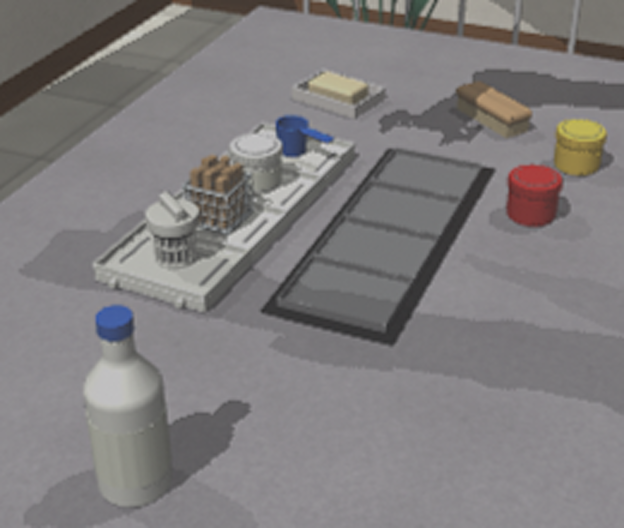

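In the views w12 and s2, all four things stand upright in their bays in the right order, and the trays are empty. The bottle and the decoys look unmoved, and the gripper is clear. Handing in.

```bash
python3 -c "
from plant import finish_job
print(finish_job())"
```

```text
the job is handed in; nothing more can be done
None
```

I moved the scoop, tub, peg basket and lint trap, in that order, from the trays to the shelf bays, and handed the job in at about 26.5 s. Left to right they now stand as before: trap, basket, tub, scoop. Each was lowered in 1 mm steps until it touched the shelf, then released. The softener bottle was never approached.

The last checks, by wrist-camera depth and the side view, showed all four upright and the gripper clear:

| Thing | Measured offset from the middle of its bay |
|---|---|
| Tub | about 1 mm |
| Basket | about 1–2 mm |
| Scoop | about 2 mm, towards the robot |

- **Trap not fully measured:** the last wrist view cut it off. Its position rests on the gripper's pose at release, about 1 mm from the middle of its bay, and on the side view.
- **Small disagreement:** the gripper's pose at release put the scoop within 1 mm of the middle, while the camera says about 2 mm. That is within the camera's calibration, so I left it.

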